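Brush the lid joint of a board test fixture, then unlatch the lid and hold it open

ROBOT

A 6-joint arm with a two-finger parallel gripper is mounted at the origin on a cart in front of the work surface, level with it; the furniture and walls round the work are solid. World frame = base frame: x ahead of the robot, y to its left, z up, the work surface at z = 0. Lengths are in m, angles in rad, forces in N, time in s.
With the tool pointing down it reaches from about 0.3 to 0.875 m from the base axis. Payload 6.4 kg.
Tool frame: the origin (TCP) lies between the finger pads; the fingertips stand ctrl.tip_extent ahead of it and the grasp point (between the pads) is the TCP (ctrl.tip_extent is the distance from the TCP to the fingertips, in m); z points along the fingers, y is the line along which they close (so a half turn about z gives the same grasp; the last joint's range is limited). The gripper opens to 85 mm and grips with 20 to 120 N. Pads are 22 mm wide; open, the fingers measure 114 mm over their backs; the gripper's body (76 mm by 85 mm) begins 54 mm behind the grasp point. The pads swing forward as they close: fully open they stand 13 mm farther back than shut.
Start: joints at [1.077, 0.181, 1.607, -0, 1.354, -0.206], TCP at [0.163, 0.551, 0.25] pointing down, gripper open.
Joint ranges: [-2.99, 2.99], [-0.89, 2.07], [0.3, 2.58], [-1.14, 4.28], [0, 2.63], [-3.12, 3.12]. Speed limits (rad/s): [2.57, 2.57, 3.01, 3.14, 3.14, 3.14].

INTERFACE

Orientations are given as a unit quaternion [w, x, y, z].
In Python, from bench import ctrl gives the robot as it stands.
- The arm moves only by the tool send_rows, never from a script. Its arguments are lists of equal length, an entry for each row: "dr": the turn, a rotation vector about the tool's x, y, z in units of 6 degrees (1.0 is 6 degrees), a list of three; "xyz": the shift along the tool's x, y, z in cm, a list of three; "jaw": the opening in per cent of the stroke, from 0 (shut) to 100 (fully open). In form: {"dr": [[wx, wy, wz], ...], "xyz": [[dx, dy, dz], ...], "jaw": [jaw, ...]}. A call has exactly 8 rows; each row is the pose to reach, as a shift and turn from the pose commanded when the call began, along the tool's axes at that moment; what a row does not reach only later rows make up. A row lasts 1/8 s, in which the tool goes at most 62.5 mm and 10.7 degrees, less where a joint would pass 70% of its speed; a pose out of reach is approached as far as the arm can. A call with a gripper value outside its range is refused whole. The fingers move at their own pace and stop on an object; the grip force is fixed at half the most. Time passes only in rows, so rows that repeat a pose let the fingers close, or fill a call up. It gives the time, the measured TCP pose, the force, the opening and the grip force at its end, in the units of the state.
- ctrl.get_obs(): the state, without advancing time (a new reading comes with each control period).
- ctrl.camera(name): name is "scene" or "side" or "wrist"; returns the picture (384x512x3 uint8, red, green, blue); there is no depth.
- ctrl.calibration(name): a dict with "camera_matrix" (3x3 intrinsics, pixels), "world_from_camera" (4x4, takes a point from camera to world coordinates). Camera axes: x right, y up, looking along -z (the intrinsics and any distortion apply to the point x, -y, -z); pixel columns grow to the right and rows downward; lengths in m; the calibration is good to about 2 mm. A picture is of the moment at which its call begins: read the wrist's pose just before it. calibration takes no time and is no camera call; for the wrist camera it gives the pose at the moment of the call.
- ctrl.hand_in(): hands the job in; it is judged then, once.
The state is a dict: "time_s": time; "q": joint angles; "dq": joint speeds; "joint_efforts": joint torques, N m; "eef_pos": TCP position; "eef_rot": TCP orientation; "wrist_force": force on the tool from outside, world axes, zero at the start; "torque": the same for the moment, N m; "opening": opening from 0.0 (shut) to 1.0 (fully open); "grasp_force": force on a finger pad.
Only numpy, scipy, OpenCV 4.12 (cv2) and the standard library are available. Lean on these libraries where they do the work, as an engineer would, in place of code of your own. Each camera call takes 0.05 s, during which the arm holds its last target. There are 200 camera calls.

TASK

Dust in the joint in front of the fixture's clear lid would fall onto the board contacts when the lid opens: take the brush from its stand, draw its bristle tips lightly and slowly (about 4 cm a second) along that joint from its left end to its right end, and put the brush back upright in the stand. Then pull the red ball knob to the right against its spring until the latch plate clears the ball stud (do not force the lid while it is latched), lift the lid by the knob to about 45 degrees, and finish there, still gripping the knob and holding the lid up, because it falls shut by itself and I want to take the board out. Leave everything else on the desk where it is.

Things in the scene. Friction and masses are not known exactly. Their poses are not given: they have to be found in the camera images.
- fixture: Board test fixture fixed to the desk: dark box, grey front, 180 (x) x 160 (y) x 54 mm, clear lid in an aluminium frame, green board inside. Origin: centre of underside; x from the front (robot side) to the hinge at the back, y left, z up. The front rail is flush with the lid's top (z 54 mm); between it and the lid runs the joint, a groove 4 mm wide, 5 mm deep at x -70, y +75 to -75 mm.
- joint_left (a point): Left end of the joint (fixture x -70, y +75, z 54 mm), at the level of the lid top.
- joint_right (a point): Right end of the joint (fixture x -70, y -75, z 54 mm), same level.
- ball_stud: Steel stud with rounded head 16 mm across, fixed in the fixture; it rises through a hole in the lid at fixture x -35, y +30 mm, head from z 60 to 68 mm. The yellow latch plate on the lid has a keyhole slot, at rest its narrow part sits under the head and holds the lid down. Origin on the stud's axis, level with the fixture's underside.
- knob: Red ball knob, 25 mm diameter, on a stem on the latch plate; the only part to pull and lift by. Origin on the lid's top surface below the ball; the ball's centre is 38 mm above it. Nothing stands beside the ball at its height.
- knob_ball (a point): Centre of the red ball: with the lid shut and the latch at rest at fixture x -35, y -40, z 92 mm. It moves with latch and lid.
- latch (a joint): Travel of the latch plate in m: 0 at rest, grows as the knob is pulled to the right (fixture -y), stop at 0.014. The stud's head is clear from 0.0115 on. Spring: about 4 N at rest, 8 N at the stop; it returns by itself. Once the lid is 15 mm up, the latch no longer matters.
- lid (a joint): Opening angle of the lid in rad: 0 shut, 0.785 half open (45 degrees), stop at 1.4. It opens upward about the hinge at the back; it does not stay open. Lid and latch weigh about 0.4 kg; lifting at the knob takes 2 to 4 N.
- lid_hinge (a point): Middle of the lid's hinge line (fixture x +86, y 0, z 50 mm); the line runs along fixture y. Seen from it the ball lies 121 mm to the front and 42 mm up when the lid is shut.
- brush_stand: Heavy stand fixed on the desk, an aluminium tube 33 mm across and 60 mm high on a round dark foot 72 mm across. The tube has a round hole of 24 mm diameter, its inner floor 20 mm above the desk. Origin: centre of the underside.
- brush: Black antistatic brush, 127 x 14 x 8 mm, 25 g, standing loose in the stand, bristles down. Own x runs along it to the bristles (down), y across its 14 mm, z across its 8 mm. Origin 63 mm from the tips; middle line at z = +4 mm. Only the handle, 14 to 127 mm above the tips, is hard; the bristles give way. In the stand the handle reaches from 20 to 133 mm above the desk, the tips hang at 6 mm.
- brush_tip (a point): Middle of the bristle tips, on the brush's middle line, 63 mm from its origin.
- solder_spool: Orange spool of solder wire, 56 x 72 x 35 mm, bystander. Origin: centre of its underside.
- meter: Black hand meter lying on its back, 135 x 68 x 33 mm, bystander. Origin: centre of its underside.
- dish: Steel dish with small screws, 80 mm across, 18 mm high, bystander. Origin: centre of its underside.
- cutters: Blue-handled side cutters, 144 x 48 x 12 mm, bystander. Origin: centre of its underside.
- driver: Blue precision screwdriver, 158 mm long, bystander. Origin: centre of its underside.
- cup: Blue cup, 52 mm across, 50 mm high, bystander at the back. Origin: centre of its underside.
- jar: White jar, 50 mm across, 65 mm high, bystander at the back. Origin: centre of its underside.
Mind the look-alikes: they are no part of the job. There is more than one size of the fixture; the one meant has the size given above.

How it is judged:
On the way, in this order (a step that is already met when the one before it is completed fails the run):
1. the bristle tips are drawn along the joint: at its left end (tips within 7 mm of it to front and back, 8 mm below to 7 mm above the lid top, within 9 mm of the point along it) (x of brush_tip in the frame of fixture between -0.077 and -0.063 m and z of brush_tip in the frame of fixture between 0.046 and 0.061 m and y of brush_tip in the frame of fixture between 0.057 and 0.075 m), for 0.2 s.
2. the bristle tips are drawn along the joint: half-way to its middle (tips within 7 mm of it to front and back, 8 mm below to 7 mm above the lid top, within 9 mm of the point along it) (x of brush_tip in the frame of fixture between -0.077 and -0.063 m and z of brush_tip in the frame of fixture between 0.046 and 0.061 m and y of brush_tip in the frame of fixture between 0.024 and 0.042 m), for 0.2 s.
3. the bristle tips are drawn along the joint: at its middle (tips within 7 mm of it to front and back, 8 mm below to 7 mm above the lid top, within 9 mm of the point along it) (x of brush_tip in the frame of fixture between -0.077 and -0.063 m and z of brush_tip in the frame of fixture between 0.046 and 0.061 m and y of brush_tip in the frame of fixture between -0.009 and 0.009 m), for 0.2 s.
4. the bristle tips are drawn along the joint: past its middle (tips within 7 mm of it to front and back, 8 mm below to 7 mm above the lid top, within 9 mm of the point along it) (x of brush_tip in the frame of fixture between -0.077 and -0.063 m and z of brush_tip in the frame of fixture between 0.046 and 0.061 m and y of brush_tip in the frame of fixture between -0.042 and -0.024 m), for 0.2 s.
5. the bristle tips are drawn along the joint: at its right end (tips within 7 mm of it to front and back, 8 mm below to 7 mm above the lid top, within 9 mm of the point along it) (x of brush_tip in the frame of fixture between -0.077 and -0.063 m and z of brush_tip in the frame of fixture between 0.046 and 0.061 m and y of brush_tip in the frame of fixture between -0.075 and -0.057 m), for 0.2 s.
6. the brush stands in its stand again, let go (horizontal distance between brush_tip and brush_stand below 0.012 m and height (world z) of brush_tip below 0.012 m and contact force between brush and the fingers below 0.1 N), for 0.2 s.
7. the latch is pulled clear of the stud while the lid is still down (value of joint latch above 0.0112 m and value of joint lid below 0.06 rad), for 0.1 s.
8. the lid is lifted by the knob past 34 degrees (value of joint lid above 0.6 rad and contact force between knob and the fingers above 2 N), for 0.2 s.
At the end, for the whole second after the job is handed in: The lid is held still (under 0.05 rad/s) at 45 degrees, give or take 10 (0.61 to 0.96 rad), by fingers gripping the knob (over 2 N); the brush stands in its stand, tips down, within 12 mm of its axis and under 12 mm above the desk; it is let go (all of step 6 and value of joint lid between 0.61 and 0.96 rad and velocity of joint lid between -0.05 and 0.05 rad/s and contact force between knob and the fingers above 2 N); the arm keeps its last pose, push and grip.
It fails at once if the lid is forced up against the closed latch, or something pushes on the stud (more than 25 N) (contact force between ball_stud and anything else above 25 N).
It fails at once if the brush is pressed hard on the fixture (more than 15 N) (contact force between brush and fixture above 15 N).
It fails at once if a bystander is shifted by more than 25 mm (distance of any of solder_spool, meter, dish, cutters, driver, cup, jar from where it was at the start of the episode above 0.025 m).
It also fails if it takes over 72 s, if anything falls off the work surface, if the arm or the gripper's body presses on something with over 40 N, if the wrist force passes 120 N, or if a joint passes its speed limit or range.

## Working session

There is one attempt and no reset: what is moved stays moved. The work goes in short steps, Python scripts to look and compute and a tool call to move; the robot and the scene stay as the last step left them, time stands still between calls to the robot, and variables do not carry over. Pictures are saved under pics/ and viewed, at most 10 in all, crops included, and the job is handed in when it is done.

Besides the shell and the picture viewer there is one more tool, called as name(argument=value, ...), one argument or row to a line, values as JSON. send_rows: Moves the arm, as the interface text tells. Its arguments: {"type":"object","properties":{"dr":{"type":"array","items":{"type":"array","items":{"type":"number"}}},"xyz":{"type":"array","items":{"type":"array","items":{"type":"number"}}},"jaw":{"type":"array","items":{"type":"number"}}},"required":["dr","xyz","jaw"]}

```bash
mkdir -p pics
cat > h.py <<'E'
import numpy as np, cv2
from bench import ctrl
from scipy.spatial.transform import Rotation as R
def snap(cam,name):
    im=ctrl.camera(cam)[:,:,::-1].copy(); cv2.imwrite('pics/'+name,im); return im
def ray(cam,u,v):
    c=ctrl.calibration(cam);K=np.array(c['camera_matrix']);T=np.array(c['world_from_camera'])
    d=np.linalg.inv(K)@[u,v,1]; d=T[:3,:3]@(d*[1,-1,-1]); return T[:3,3],d
def atz(cam,u,v,z):
    o,d=ray(cam,u,v); return o+d*(z-o[2])/d[2]
def proj(cam,p):
    c=ctrl.calibration(cam);K=np.array(c['camera_matrix']);T=np.array(c['world_from_camera'])
    q=T[:3,:3].T@(np.array(p)-T[:3,3])*[1,-1,-1]; q=K@q; return q[:2]/q[2]
def tri(obs):
    A=0;b=0
    for cam,u,v in obs:
        o,d=ray(cam,u,v);d=d/np.linalg.norm(d);P=np.eye(3)-np.outer(d,d);A=A+P;b=b+P@o
    return np.linalg.solve(A,b)
def pose():
    s=ctrl.get_obs(); q=s['eef_rot']; return np.array(s['eef_pos']),R.from_quat([q[1],q[2],q[3],q[0]])
def shift(target):
    p,r=pose(); return r.inv().apply(np.array(target)-p)*100
E
python3 - <<'E'
from h import *
a=snap('scene','s0.png');b=snap('side','d0.png')
cv2.imwrite('pics/both.png',np.hstack([cv2.resize(a,(800,600))])); cv2.imwrite('pics/d0b.png',cv2.resize(b,(800,600)))
s=ctrl.get_obs();print(s['eef_pos'],s['eef_rot'],ctrl.tip_extent,s['time_s'],s['opening'])
for c in('scene','side','wrist'):
    print(c,np.round(ctrl.calibration(c)['world_from_camera'],3).tolist(), ctrl.calibration(c).keys())
E
```

```text
[0.16296138 0.55093228 0.24946561] [-2.78556895e-04  1.43405436e-01  9.89663697e-01 -7.55685620e-04] 0.019 0.1 0.9982331654737405
scene [[0.477, 0.638, -0.605, -0.239], [-0.879, 0.35, -0.324, -0.515], [0.005, 0.686, 0.727, 1.136], [0.0, 0.0, 0.0, 1.0]] dict_keys(['camera_matrix', 'world_from_camera'])
side [[0.902, 0.177, -0.394, 0.045], [-0.432, 0.354, -0.83, -1.279], [-0.008, 0.918, 0.396, 0.672], [0.0, 0.0, 0.0, 1.0]] dict_keys(['camera_matrix', 'world_from_camera'])
wrist [[0.284, -0.923, -0.261, 0.096], [0.959, 0.273, 0.078, 0.571], [-0.001, -0.272, 0.962, 0.374], [0.0, 0.0, 0.0, 1.0]] dict_keys(['camera_matrix', 'world_from_camera'])
```

View pics/both.png

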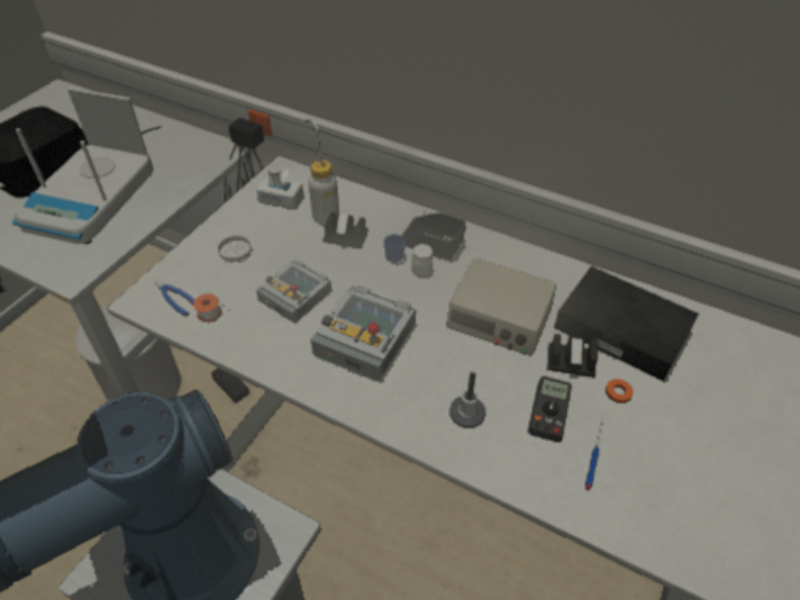

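View pics/d0b.png

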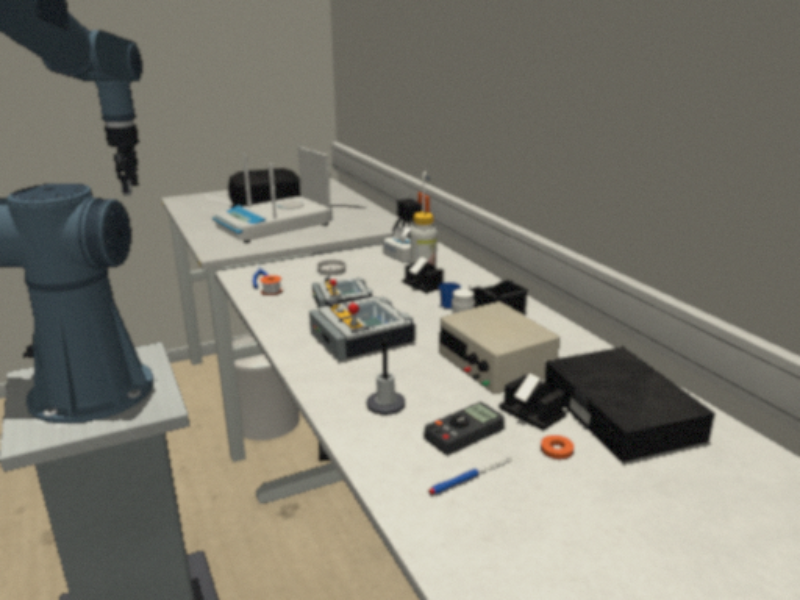

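The scene shows two look-alike fixtures: the larger one (scene 800-px ~(365,330), side ~(360,328)) and a smaller one (scene ~(293,288), side ~(340,292)). The brush stands at scene ~(468,405), side ~(385,395). I expect the larger one to be the 180x160 fixture. I'll enlarge it and measure to confirm.

Run:
```python
import cv2
a=cv2.imread('pics/s0.png')[160:280,160:320];cv2.imwrite('pics/c1.png',cv2.resize(a,None,fx=5,fy=5,interpolation=cv2.INTER_CUBIC))
b=cv2.imread('pics/d0.png')[172:268,190:275];cv2.imwrite('pics/c2.png',cv2.resize(b,None,fx=6,fy=6,interpolation=cv2.INTER_CUBIC))
```

```text
(no output)
```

View pics/c1.png

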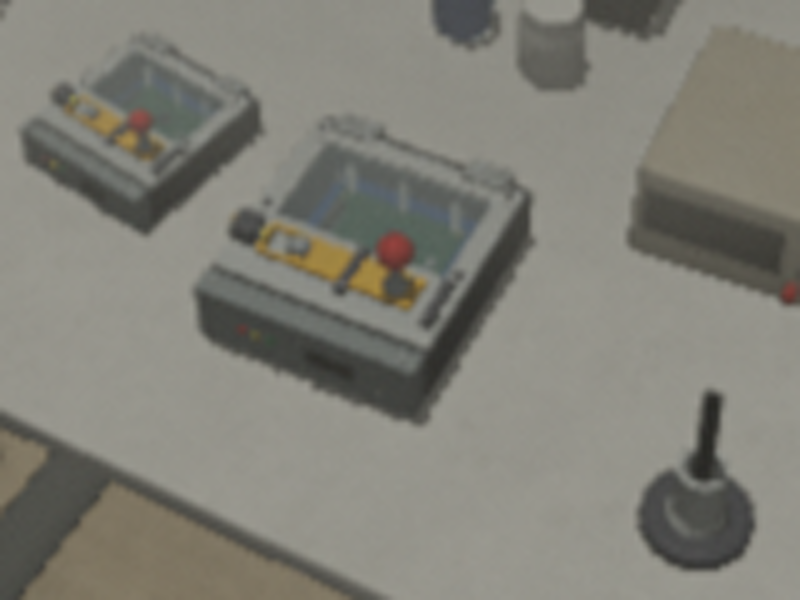

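View pics/c2.png

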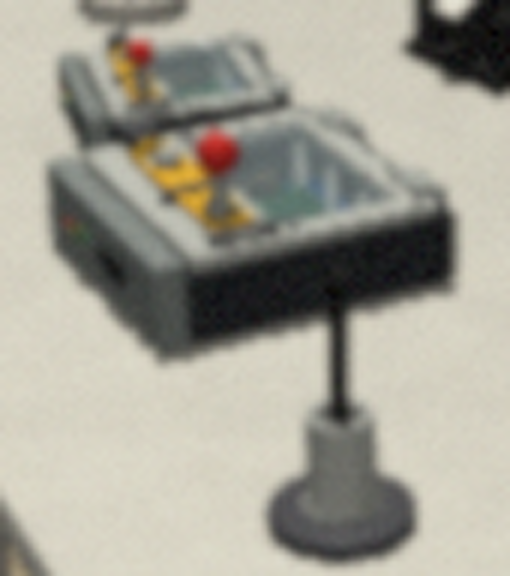

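The crops show the large fixture's front top edge at crop1 (197,288)–(418,372), its rear right top corner at (530,195), and the red ball at crop1 (396,251) / crop2 (218,153). The stand foot is at crop1 (697,518) / crop2 (342,508), and the brush top at crop1 (712,393).

```bash
cat >> h.py <<'E'
def c1(x,y): return ('scene',160+(x+.5)/5-.5,160+(y+.5)/5-.5)
def c2(x,y): return ('side',190+(x+.5)/6-.5,172+(y+.5)/6-.5)
E
python3 - <<'E'
from h import *
P=lambda n,v:print(n,np.round(v,4))
fl=atz(*c1(197,288),.052);fr=atz(*c1(418,370),.052);br=atz(*c1(530,197),.052)
P('fl',fl);P('fr',fr);P('br',br);P('w,d',[np.linalg.norm(fl-fr),np.linalg.norm(br-fr)])
P('yaw',[np.degrees(np.arctan2(*(fl-fr)[:2])),np.degrees(np.arctan2(*(br-fr)[1::-1]))])
sfl=atz(*c2(52,165),.052);sfr=atz(*c2(188,270),.052);sbr=atz(*c2(452,208),.052)
P('sfl',sfl);P('sfr',sfr);P('sbr',sbr)
P('bot fr',[atz(*c1(420,421),0),atz(*c2(165,358),0)])
P('ball',tri([c1(396,251),c2(218,153)]))
P('ball z92',[atz(*c1(396,251),.092),atz(*c2(218,153),.092)])
P('small w,d',[np.linalg.norm(atz(*c1(23,130),.04)-atz(*c1(150,200),.04))])
P('foot',[atz(*c1(697,516),.008),atz(*c2(342,505),.008)])
P('tube top',[atz(*c1(705,472),.06),atz(*c2(340,413),.06)])
P('brush top z133',atz(*c1(712,391),.133))
E
```

```text
fl [0.4514 0.0548 0.052 ]
fr [ 0.4628 -0.1027  0.052 ]
br [ 0.6244 -0.0976  0.052 ]
w,d [0.1578 0.1618]
yaw [-4.1194  1.7991]
sfl [0.4552 0.0544 0.052 ]
sfr [ 0.4759 -0.1052  0.052 ]
sbr [ 0.6334 -0.0987  0.052 ]
bot fr [[ 0.4616 -0.104   0.    ]
 [ 0.463  -0.099   0.    ]]
ball [ 0.5117 -0.0601  0.0932]
ball z92 [[ 0.5115 -0.0597  0.092 ]
 [ 0.5138 -0.0565  0.092 ]]
small w,d [0.1149]
foot [[ 0.4766 -0.2914  0.008 ]
 [ 0.4812 -0.2871  0.008 ]]
tube top [[ 0.4741 -0.2931  0.06  ]
 [ 0.4795 -0.2907  0.06  ]]
brush top z133 [ 0.4784 -0.2888  0.133 ]
```

The large fixture measures 158 mm wide, so it's the 160 mm one. The small one is about 115 mm wide. The stand is near (0.478, -0.290). I'll move over the fixture for a close wrist view.

send_rows(
  dr=[
    [0, 0, -0.4],
    [0, 0, -0.8],
    [0, 0, -1.2],
    [0, 0, -1.6],
    [0, 0, -2.0],
    [0, 0, -2.4],
    [0, 0, -2.8],
    [0, 0, -3.2],
  ],
  xyz=[
    [-4, -3.5, -1],
    [-8, -7, -2],
    [-12, -10.5, -2],
    [-16, -14, -2],
    [-20, -17.5, -2],
    [-24, -21, -2],
    [-28, -24.5, -2],
    [-32, -28, -2],
  ],
  jaw=[100, 100, 100, 100, 100, 100, 100, 100],
)

```text
time_s: 1.1
eef_pos: [0.391, 0.1905, 0.2702]
eef_rot: [0.0, -0.024, 1.0, 0.0]
wrist_force: [0.6, 1.0, 0.1]
opening: 1.001
grasp_force: 0.0
```

Run:
```python
from h import *
p,r=pose();print(p,r.as_matrix().round(3).tolist());print(shift([0.53,-0.03,0.27]),ctrl.calibration('wrist')['camera_matrix'],ctrl.get_obs()['time_s'])
```

```text
[0.39101764 0.19048994 0.27016268] [[-0.999, -0.049, 0.0], [-0.049, 0.999, 0.0], [-0.0, 0.0, -1.0]]
[-1.28078757e+01 -2.26997251e+01  1.37524443e-02] [[271.25118286   0.         259.18086562]
 [  0.         271.25118286 189.16716267]
 [  0.           0.           1.        ]] 1.1
```

send_rows(
  dr=[
    [0, 0, 0],
    [0, 0, 0],
    [0, 0, 0],
    [0, 0, 0],
    [0, 0, 0],
    [0, 0, 0],
    [0, 0, 0],
    [0, 0, 0],
  ],
  xyz=[
    [-2.5, -4.5, 0],
    [-5, -9, 0],
    [-7.5, -13.5, 0],
    [-10, -18, 0],
    [-12, -21.5, 0],
    [-12.5, -22.5, 0],
    [-12.5, -22.5, 0],
    [-12.5, -22.5, 0],
  ],
  jaw=[100, 100, 100, 100, 100, 100, 100, 100],
)

```text
time_s: 2.1
eef_pos: [0.5254, -0.0256, 0.2701]
eef_rot: [-0.0, -0.024, 1.0, 0.0]
wrist_force: [0.4, 0.6, 0.9]
opening: 1.002
grasp_force: 0.0
```

Run:
```python
from h import *
a=snap('wrist','w1.png');cv2.imwrite('pics/w1b.png',cv2.resize(a,(800,600),interpolation=cv2.INTER_CUBIC))
print(pose()[0])
for n,q in dict(ball=(.512,-.059,.092),fr=(.463,-.103,.054),fl=(.455,.055,.054),brushtop=(.478,-.29,.133)).items(): print(n,proj('wrist',q)*1.5625)
```

```text
[ 0.52549414 -0.02555364  0.27025579]
ball [358.26164435 254.18618003]
fr [307.83372653 180.34713649]
fl [511.65198629 179.97734841]
brushtop [-33.16189298 191.93906365]
```

View pics/w1b.png

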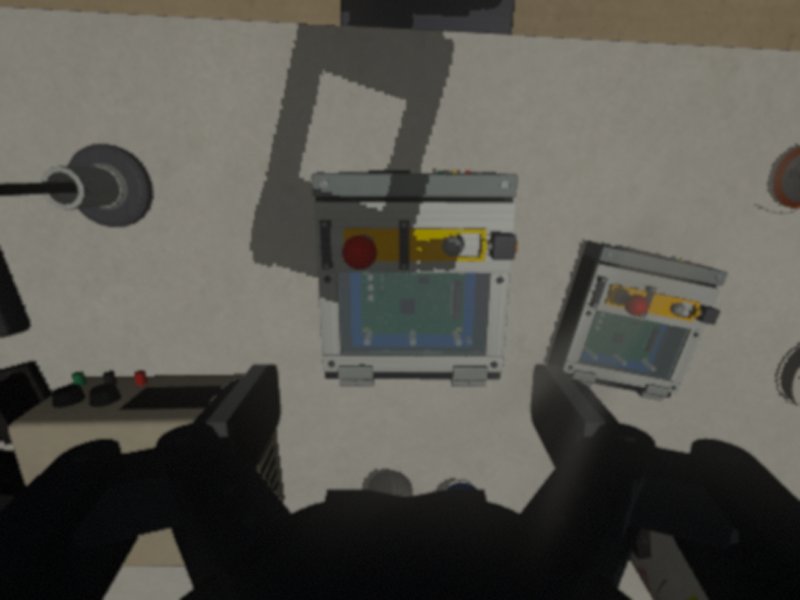

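Wrist view: the large fixture spans (314,173)–(516,380), with the joint along row ~198 and the ball at (360,252). The brush stand is at the left, tube mouth ~(63,187). I'll enlarge the fixture.

Run:
```python
import cv2
a=cv2.imread('pics/w1.png')[102:182,195:339];a=cv2.resize(a,None,fx=5.5,fy=5.5,interpolation=cv2.INTER_CUBIC);cv2.imwrite('pics/c3.png',cv2.convertScaleAbs(a,alpha=1.4));print(a.shape)
```

```text
(440, 792, 3)
```

View pics/c3.png

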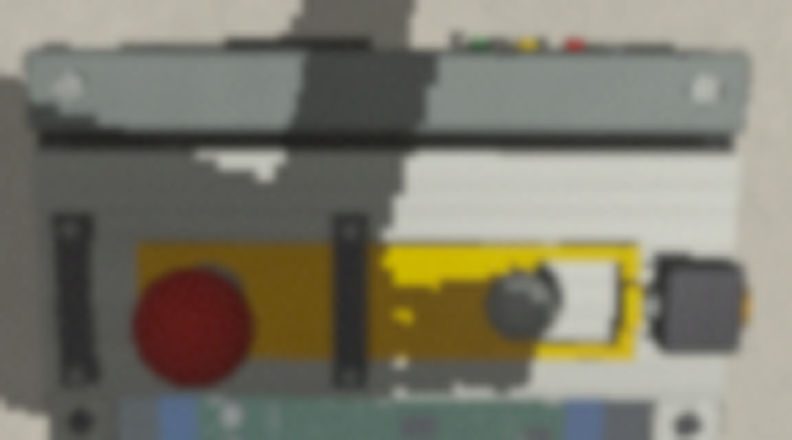

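The crop shows the joint as a dark line from (40,141) on the right end to (733,142) on the left, the ball at (193,327) and the stud at (522,303).

```bash
cat >> h.py <<'E'
def c3(x,y): return ('wrist',195+(x+.5)/5.5-.5,102+(y+.5)/5.5-.5)
E
python3 - <<'E'
from h import *
P=lambda n,v:print(n,np.round(v,4))
jr=atz(*c3(40,141),.054);jl=atz(*c3(733,142),.054);P('jr',jr);P('jl',jl)
P('len',np.linalg.norm(jl-jr));d=jl-jr;yaw=np.arctan2(-d[0],d[1]);P('yaw',np.degrees(yaw))
fr=atz(*c3(25,50),.054);fl=atz(*c3(749,51),.054);P('fr',fr);P('fl',fl);d=fl-fr;P('yaw',np.degrees(np.arctan2(-d[0],d[1])))
ball=atz(*c3(193,327),.092);P('ball',ball);stud=atz(*c3(522,303),.066);P('stud',stud)
d=stud-ball;P('ball-stud',[np.hypot(*d[:2]),np.degrees(np.arctan2(-d[0],d[1]))])
m=(jl+jr)/2
for y in(0.03,0.045,0.06): 
  ex=np.array([np.cos(y),np.sin(y)]);ey=np.array([-np.sin(y),np.cos(y)])
  print(y,'org from joint',m[:2]+.07*ex,'ball',ball[:2]+.035*ex+.04*ey,'stud',stud[:2]+.035*ex-.03*ey)
P('tubetop',atz('wrist',63/1.5625,188/1.5625,.06));P('foot',atz('wrist',105/1.5625,185/1.5625,.008))
E
```

```text
jr [ 0.4767 -0.0973  0.054 ]
jl [0.4694 0.0572 0.054 ]
len 0.1546
yaw 2.7136
fr [ 0.4573 -0.1004  0.054 ]
fl [0.4498 0.0584 0.054 ]
yaw 2.7237
ball [ 0.5101 -0.0586  0.092 ]
stud [0.5059 0.0116 0.066 ]
ball-stud [0.0703 3.459 ]
0.03 org from joint [ 0.54301704 -0.01792599] ball [ 0.54389944 -0.01755919] stud [ 0.54175934 -0.01738367]
0.045 org from joint [ 0.54297767 -0.01687674] ball [ 0.54328019 -0.01705706] stud [ 0.54218933 -0.01684217]
0.06 org from joint [ 0.54292257 -0.0158282 ] ball [ 0.54265347 -0.01656427] stud [ 0.54261116 -0.01629429]
tubetop [ 0.4777 -0.2888  0.06  ]
foot [ 0.4767 -0.2918  0.008 ]
```

Origin estimates from the joint, ball and stud agree within 2 mm: fixture origin (0.543, -0.017), yaw 2.75°, which the tool already matches. Next I'll look at the brush from above.

send_rows(
  dr=[
    [0, 0, 0],
    [0, 0, 0],
    [0, 0, 0],
    [0, 0, 0],
    [0, 0, 0],
    [0, 0, 0],
    [0, 0, 0],
    [0, 0, 0],
  ],
  xyz=[
    [1.2, -5, 0],
    [2.4, -10, 1],
    [3.6, -15, 2],
    [4.8, -20, 3],
    [6, -25, 3],
    [6.1, -26.2, 3],
    [6.1, -26.2, 3],
    [6.1, -26.2, 3],
  ],
  jaw=[100, 100, 100, 100, 100, 100, 100, 100],
)

```text
time_s: 3.15
eef_pos: [0.478, -0.2896, 0.2404]
eef_rot: [0.0, -0.025, 1.0, 0.0]
wrist_force: [-0.3, 0.2, -0.0]
opening: 0.998
grasp_force: 0.0
```

Run:
```python
from h import *
a=snap('wrist','w2.png');print(pose()[0])
u=proj('wrist',(.477,-.29,.1)).astype(int);x0,y0=u[0]-50,u[1]-40;print(x0,y0)
cv2.imwrite('pics/c4.png',cv2.convertScaleAbs(cv2.resize(a[y0:y0+75,x0:x0+100],None,fx=8,fy=8,interpolation=cv2.INTER_CUBIC),alpha=1.5))
```

```text
[ 0.47799678 -0.28965389  0.24040424]
207 143
```

View pics/c4.png

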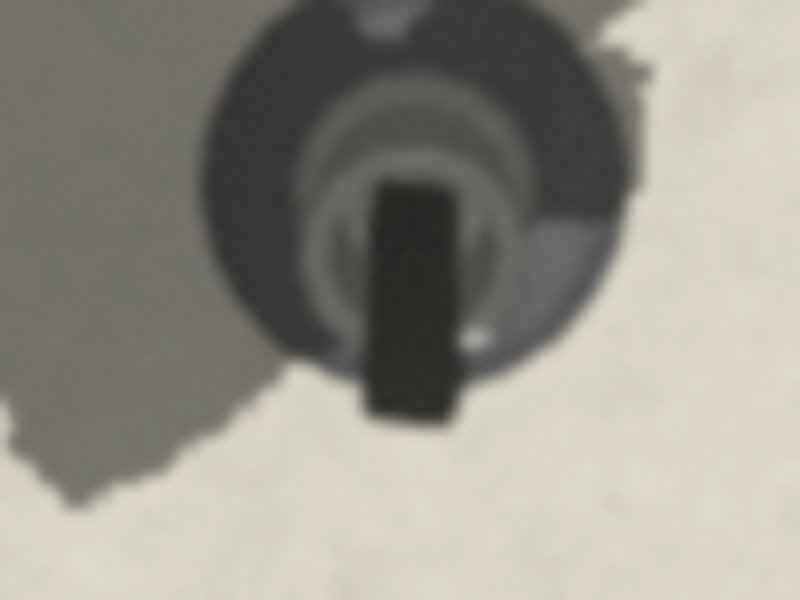

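Looking down on the stand, the brush is near-vertical, its top at about crop (410,400), leaving the tube mouth near (413,250). Its back edge is turned about 10° clockwise in the world.

Run:
```python
from h import *
f=lambda x,y:('wrist',207+(x+.5)/8-.5,143+(y+.5)/8-.5)
P=lambda n,v:print(n,np.round(v,4))
for n,x,y in (('backL',362,412),('backR',455,428)): P(n,atz(*f(x,y),.133))
P('tube top ctr',atz(*f(413,262),.06));P('foot ctr',atz(*f(415,180),.008))
o=np.array([.478,-.290])
for n,dx,dy in (('ctr',0,0),('f',-.004,0),('b',.004,0),('f',-.007,0),('b',.007,0)):
  q=(proj('wrist',(.478+dx,-.29+dy,.133))-[206.5,142.5])*8;P(n,q)
```

```text
backL [ 0.4788 -0.2953  0.133 ]
backR [ 0.4801 -0.2849  0.133 ]
tube top ctr [ 0.4781 -0.2898  0.06  ]
foot ctr [ 0.476  -0.2897  0.008 ]
ctr [410.5076 408.1662]
f [412.2384 373.7518]
b [408.7923 442.2722]
f [413.5468 347.736 ]
b [407.5159 467.6516]
```

send_rows(
  dr=[
    [0, 0, 0.7],
    [0, 0, 1.4],
    [0, 0, 1.4],
    [0, 0, 1.4],
    [0, 0, 1.4],
    [0, 0, 1.4],
    [0, 0, 1.4],
    [0, 0, 1.4],
  ],
  xyz=[
    [0.2, 0, 3],
    [0.2, 0, 6.5],
    [0.2, 0, 10],
    [0.2, 0, 12.5],
    [0.2, 0, 13.8],
    [0.2, 0, 13.8],
    [0.2, 0, 13.8],
    [0.2, 0, 13.8],
  ],
  jaw=[80, 60, 60, 50, 50, 25, 0, 0],
)

```text
time_s: 4.2
eef_pos: [0.4762, -0.292, 0.1035]
eef_rot: [0.001, 0.05, 0.999, -0.001]
wrist_force: [0.6, -0.1, -0.8]
opening: 0.151
grasp_force: 58.3
```

send_rows(
  dr=[
    [0, 0, 0],
    [0, 0, 0],
    [0, 0, 0],
    [0, 0, 0],
    [0, 0, 0],
    [0, 0, 0],
    [0, 0, 0],
    [0, 0, 0],
  ],
  xyz=[
    [0, 0, 0],
    [0, 0, 0],
    [0, 0, 0],
    [0, 0, 0],
    [0, 0, 0],
    [0, 0, 0],
    [0, 0, 0],
    [0, 0, 0],
  ],
  jaw=[0, 0, 0, 0, 0, 0, 0, 0],
)

```text
time_s: 5.2
eef_pos: [0.476, -0.2919, 0.1032]
eef_rot: [0.001, 0.05, 0.999, -0.0]
wrist_force: [-0.7, 0.9, 6.5]
opening: 0.151
grasp_force: 59.0
```

send_rows(
  dr=[
    [0, 0, 0],
    [0, 0, 0],
    [0, 0, 0],
    [0, 0, 0],
    [0, 0, 0],
    [0, 0, 0],
    [0, 0, 0],
    [0, 0, 0],
  ],
  xyz=[
    [0, 0, -2],
    [0, 0, -6],
    [0, 0, -11],
    [0, 0, -15],
    [0.6, 5, -15],
    [1.2, 10, -15],
    [1.8, 15, -15],
    [2.4, 20, -15],
  ],
  jaw=[0, 0, 0, 0, 0, 0, 0, 0],
)

```text
time_s: 6.2
eef_pos: [0.471, -0.0886, 0.2521]
eef_rot: [-0.0, 0.05, 0.999, 0.0]
wrist_force: [1.4, 0.6, 0.2]
opening: 0.15
grasp_force: 58.6
```

send_rows(
  dr=[
    [0, 0, 0],
    [0, 0, 0],
    [0, 0, 0],
    [0, 0, 0],
    [0, 0, 0],
    [0, 0, 0],
    [0, 0, 0],
    [0, 0, 0],
  ],
  xyz=[
    [0.6, 5, 0],
    [1.2, 9, 0],
    [1.6, 12.5, 0],
    [1.6, 13.7, 0],
    [1.6, 13.7, 2],
    [1.6, 13.7, 5],
    [1.6, 13.7, 6.5],
    [1.6, 13.7, 6.5],
  ],
  jaw=[0, 0, 0, 0, 0, 0, 0, 0],
)

```text
time_s: 7.2
eef_pos: [0.4684, 0.0475, 0.1863]
eef_rot: [-0.001, 0.05, 0.999, 0.0]
wrist_force: [-0.6, -0.8, 0.3]
opening: 0.151
grasp_force: 58.6
```

Run:
```python
from h import *
a=snap('side','d1.png');b=snap('scene','s1.png');p,r=pose();print(p,r.as_matrix().round(3).tolist(),ctrl.get_obs()['opening'])
t=p-[0,0,.097]
out=[]
for c,im in(('side',a),('scene',b)):
  u=proj(c,t);x0,y0=int(u[0])-25,int(u[1])-45;print(c,x0,y0,(u-[x0-.5,y0-.5])*8)
  out.append(cv2.resize(im[y0:y0+75,x0:x0+50],None,fx=8,fy=8,interpolation=cv2.INTER_CUBIC))
cv2.imwrite('pics/c5.png',cv2.convertScaleAbs(np.hstack(out),alpha=1.3))
```

```text
[0.46970782 0.04743233 0.18800724] [[-0.995, 0.1, 0.001], [0.1, 0.995, -0.0], [-0.001, -0.0, -1.0]] 0.15226945995775998
side 177 143 [206.51320035 368.30568232]
scene 178 161 [204.38007929 367.16125295]
```

View pics/c5.png

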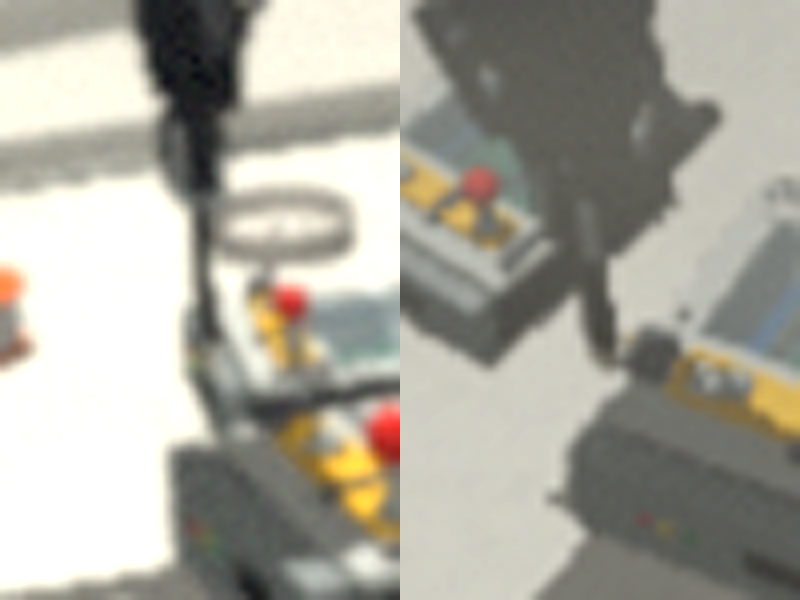

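The tips show at scene crop (607,362) and side crop (~210,365), within about 1 mm of where I predicted them (tips 97 mm below the TCP). I'll lower them to the joint's left end.

send_rows(
  dr=[
    [0, 0, 0],
    [0, 0, 0],
    [0, 0, 0],
    [0, 0, 0],
    [0, 0, 0],
    [0, 0, 0],
    [0, 0, 0],
    [0, 0, 0],
  ],
  xyz=[
    [0, 0, 1],
    [0, 0, 2],
    [0, 0, 3],
    [0, 0, 3.4],
    [0, 0, 3.7],
    [0, 0, 3.7],
    [0, 0, 3.7],
    [0, 0, 3.7],
  ],
  jaw=[0, 0, 0, 0, 0, 0, 0, 0],
)

```text
time_s: 8.3
eef_pos: [0.4693, 0.0478, 0.1506]
eef_rot: [0.0, 0.05, 0.999, -0.0]
wrist_force: [0.4, 0.1, -0.7]
opening: 0.152
grasp_force: 58.6
```

```bash
cat > t.py <<'E'
from h import *
p,r=pose();t=p+r.apply([0,0,.097])-[.543,-.017,0]
y=.048;print('tip in fixture',(R.from_euler('z',-y).apply(t)).round(4),'TCP',p.round(4),ctrl.get_obs()['wrist_force'].round(1) if hasattr(ctrl.get_obs()['wrist_force'],'round') else ctrl.get_obs()['wrist_force'],ctrl.get_obs()['time_s'])
E
python3 t.py
```

```text
tip in fixture [-0.0704  0.0683  0.0536] TCP [0.4693 0.0478 0.1506] [ 0.4  0.1 -0.7] 8.3
```

Right on target at (-70.4, +68, 53.6 mm). Now I'll sweep at 4 cm/s.

send_rows(
  dr=[
    [0, 0, 0],
    [0, 0, 0],
    [0, 0, 0],
    [0, 0, 0],
    [0, 0, 0],
    [0, 0, 0],
    [0, 0, 0],
    [0, 0, 0],
  ],
  xyz=[
    [-0.07, -0.5, 0],
    [-0.15, -1.0, 0],
    [-0.22, -1.5, 0],
    [-0.3, -2.0, 0],
    [-0.37, -2.5, 0],
    [-0.45, -3.0, 0],
    [-0.52, -3.5, 0],
    [-0.6, -4.0, 0],
  ],
  jaw=[0, 0, 0, 0, 0, 0, 0, 0],
)

```text
time_s: 9.3
eef_pos: [0.4711, 0.0071, 0.1503]
eef_rot: [-0.0, 0.05, 0.999, -0.0]
wrist_force: [0.4, -0.2, -1.0]
opening: 0.154
grasp_force: 58.6
```

```bash
python3 t.py
```

```text
tip in fixture [-0.0706  0.0275  0.0533] TCP [0.4711 0.0071 0.1503] [ 0.4 -0.2 -1. ] 9.3
```

send_rows(
  dr=[
    [0, 0, 0],
    [0, 0, 0],
    [0, 0, 0],
    [0, 0, 0],
    [0, 0, 0],
    [0, 0, 0],
    [0, 0, 0],
    [0, 0, 0],
  ],
  xyz=[
    [-0.07, -0.5, 0],
    [-0.15, -1.0, 0],
    [-0.22, -1.5, 0],
    [-0.3, -2.0, 0],
    [-0.37, -2.5, 0],
    [-0.45, -3.0, 0],
    [-0.52, -3.5, 0],
    [-0.6, -4.0, 0],
  ],
  jaw=[0, 0, 0, 0, 0, 0, 0, 0],
)

```text
time_s: 10.3
eef_pos: [0.4731, -0.0333, 0.1503]
eef_rot: [-0.0, 0.05, 0.999, -0.0]
wrist_force: [-0.0, 0.2, 0.4]
opening: 0.154
grasp_force: 58.6
```

```bash
python3 t.py
```

```text
tip in fixture [-0.0706 -0.0129  0.0533] TCP [ 0.4731 -0.0333  0.1503] [-0.   0.2  0.4] 10.3
```

send_rows(
  dr=[
    [0, 0, 0],
    [0, 0, 0],
    [0, 0, 0],
    [0, 0, 0],
    [0, 0, 0],
    [0, 0, 0],
    [0, 0, 0],
    [0, 0, 0],
  ],
  xyz=[
    [-0.07, -0.5, 0],
    [-0.15, -1.0, 0],
    [-0.22, -1.5, 0],
    [-0.3, -2.0, 0],
    [-0.37, -2.5, 0],
    [-0.45, -3.0, 0],
    [-0.52, -3.5, 0],
    [-0.6, -4.0, 0],
  ],
  jaw=[0, 0, 0, 0, 0, 0, 0, 0],
)

```text
time_s: 11.3
eef_pos: [0.4752, -0.0737, 0.1503]
eef_rot: [-0.0, 0.05, 0.999, -0.0]
wrist_force: [0.9, -0.3, -0.7]
opening: 0.153
grasp_force: 58.6
```

```bash
python3 t.py
```

```text
tip in fixture [-0.0705 -0.0534  0.0533] TCP [ 0.4752 -0.0737  0.1503] [ 0.9 -0.3 -0.7] 11.3
```

send_rows(
  dr=[
    [0, 0, 0],
    [0, 0, 0],
    [0, 0, 0],
    [0, 0, 0],
    [0, 0, 0],
    [0, 0, 0],
    [0, 0, 0],
    [0, 0, 0],
  ],
  xyz=[
    [-0.07, -0.5, 0],
    [-0.15, -1.0, 0],
    [-0.2, -1.35, 0],
    [-0.2, -1.35, 0],
    [-0.2, -1.35, 0],
    [-0.2, -1.35, 0],
    [-0.2, -1.35, -2],
    [-0.2, -1.35, -6],
  ],
  jaw=[0, 0, 0, 0, 0, 0, 0, 0],
)

```text
time_s: 12.3
eef_pos: [0.4745, -0.0863, 0.2093]
eef_rot: [-0.002, 0.05, 0.999, 0.001]
wrist_force: [1.2, -0.2, -0.1]
opening: 0.152
grasp_force: 58.6
```

```bash
python3 t.py; python3 -c "
from h import *
print(shift([.477,-.2905,.25]))"
```

```text
tip in fixture [-0.0721 -0.0657  0.1123] TCP [ 0.4745 -0.0863  0.2093] [ 1.2 -0.2 -0.1] 12.3
[ -2.25430819 -20.29155372  -4.10752889]
```

send_rows(
  dr=[
    [0, 0, 0],
    [0, 0, 0],
    [0, 0, 0],
    [0, 0, 0],
    [0, 0, 0],
    [0, 0, 0],
    [0, 0, 0],
    [0, 0, 0],
  ],
  xyz=[
    [-0.4, -4, -3],
    [-0.9, -8, -4],
    [-1.3, -12, -4],
    [-1.8, -16, -4],
    [-2.2, -19, -4],
    [-2.2, -20.4, -4],
    [-2.2, -20.4, -2],
    [-2.2, -20.4, 0],
  ],
  jaw=[0, 0, 0, 0, 0, 0, 0, 0],
)

```text
time_s: 13.3
eef_pos: [0.4775, -0.2917, 0.2099]
eef_rot: [0.0, 0.05, 0.999, 0.0]
wrist_force: [0.3, 0.5, 0.3]
opening: 0.149
grasp_force: 58.6
```

```bash
python3 -c "
from h import *
ctrl.camera('side')
print(pose()[0],shift([.4765,-.2915,.104]))"
```

```text
[ 0.47622511 -0.29039641  0.20671548] [-0.07549541 -0.13951955 10.27095292]
```

send_rows(
  dr=[
    [0, 0, 0],
    [0, 0, 0],
    [0, 0, 0],
    [0, 0, 0],
    [0, 0, 0],
    [0, 0, 0],
    [0, 0, 0],
    [0, 0, 0],
  ],
  xyz=[
    [0, 0, 2],
    [0, 0, 4],
    [0, 0, 5.5],
    [0, 0, 7],
    [0, 0, 8.5],
    [0, 0, 9.6],
    [0, 0, 10.2],
    [0, 0, 10.2],
  ],
  jaw=[0, 0, 0, 0, 0, 0, 0, 0],
)

```text
time_s: 14.35
eef_pos: [0.4773, -0.2921, 0.1079]
eef_rot: [-0.0, 0.05, 0.999, 0.0]
wrist_force: [0.5, 1.0, 0.3]
opening: 0.151
grasp_force: 58.6
```

```bash
python3 t.py
```

```text
tip in fixture [-0.0789 -0.2715  0.0109] TCP [ 0.4773 -0.2921  0.1079] [0.5 1.  0.3] 14.35
```

send_rows(
  dr=[
    [0, 0, 0],
    [0, 0, 0],
    [0, 0, 0],
    [0, 0, 0],
    [0, 0, 0],
    [0, 0, 0],
    [0, 0, 0],
    [0, 0, 0],
  ],
  xyz=[
    [0, 0, 0.2],
    [0, 0, 0.4],
    [0, 0, 0.4],
    [0, 0, 0.4],
    [0, 0, 0.4],
    [0, 0, 0.4],
    [0, 0, 0.4],
    [0, 0, 0.4],
  ],
  jaw=[0, 0, 0, 20, 30, 45, 60, 60],
)

```text
time_s: 15.35
eef_pos: [0.4775, -0.2922, 0.1043]
eef_rot: [0.0, 0.05, 0.999, -0.0]
wrist_force: [0.3, -1.1, -0.7]
opening: 0.599
grasp_force: 0.0
```

send_rows(
  dr=[
    [0, 0, 0],
    [0, 0, 0],
    [0, 0, 0],
    [0, 0, 0],
    [0, 0, -0.6],
    [0, 0, -1.2],
    [0, 0, -1.4],
    [0, 0, -1.4],
  ],
  xyz=[
    [0, 0, -1],
    [0, 0, -4],
    [0, 0, -8],
    [0, 0, -12],
    [0, 0, -14],
    [0, 0, -14],
    [0, 0, -14],
    [0, 0, -14],
  ],
  jaw=[60, 60, 60, 60, 60, 60, 60, 60],
)

```text
time_s: 16.35
eef_pos: [0.4773, -0.292, 0.2442]
eef_rot: [-0.0, -0.023, 1.0, 0.0]
wrist_force: [-0.3, -0.5, -0.1]
opening: 0.6
grasp_force: 0.0
```

Run:
```python
from h import *
a=snap('side','d2.png');b=snap('scene','s2.png')
cv2.imwrite('pics/c6.png',cv2.resize(np.hstack([a[205:270,225:275],b[225:290,275:325]]),None,fx=7,fy=7,interpolation=cv2.INTER_CUBIC))
p,r=pose();print(p,r.as_matrix().round(3).tolist())
y=.048;ball=np.array([.543,-.017,.092])+R.from_euler('z',y).apply([-.035,-.04,0]);print(ball,shift(ball),shift(ball+[0,0,.1]))
```

```text
[ 0.47729782 -0.29201951  0.24398958] [[-0.999, -0.046, -0.001], [-0.046, 0.999, 0.0], [0.001, 0.001, -1.0]]
[ 0.50995958 -0.05863328  0.092     ] [-4.35585517 23.15360487 15.20870227] [-4.35053062 23.15881317  5.20870504]
```

View pics/c6.png

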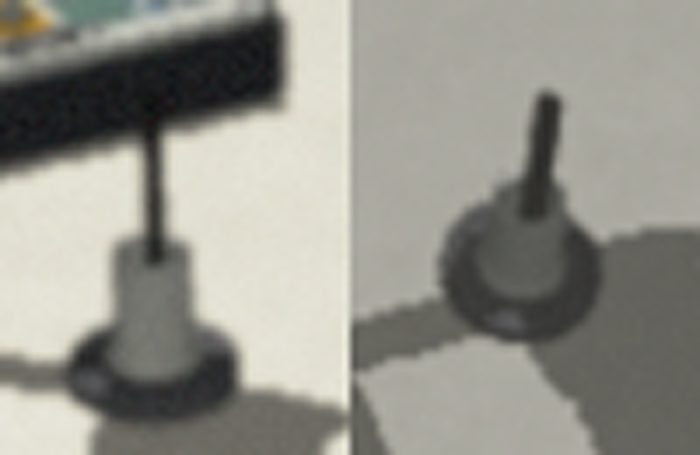

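The brush stands upright in the tube in both views. Now on to the knob: hover above it first.

send_rows(
  dr=[
    [0, 0, 0],
    [0, 0, 0],
    [0, 0, 0],
    [0, 0, 0],
    [0, 0, 0],
    [0, 0, 0],
    [0, 0, 0],
    [0, 0, 0],
  ],
  xyz=[
    [-1, 5, 0],
    [-2, 10, 0],
    [-3, 15, 0],
    [-4, 20, 0],
    [-4.35, 23, 0],
    [-4.35, 23.15, 2],
    [-4.35, 23.15, 5],
    [-4.35, 23.15, 7],
  ],
  jaw=[60, 60, 60, 60, 60, 60, 60, 60],
)

```text
time_s: 17.45
eef_pos: [0.5093, -0.0584, 0.1728]
eef_rot: [-0.001, -0.024, 1.0, 0.0]
wrist_force: [0.8, 0.3, -0.9]
opening: 0.6
grasp_force: 0.0
```

Run:
```python
from h import *
a=snap('wrist','w3.png');p,r=pose();ball=np.array([.510,-.0586,.092]);print(p,shift(ball))
hsv=cv2.cvtColor(a,cv2.COLOR_BGR2HSV);m=(((hsv[...,0]<8)|(hsv[...,0]>172))&(hsv[...,1]>150)).astype(np.uint8)
n,l,s,c=cv2.connectedComponentsWithStats(m);k=[i for i in range(1,n) if s[i,4]>60]
for i in k: print(s[i],c[i],atz('wrist',*(s[i,:2]+s[i,2:4]/2-.5),.092))
print(proj('wrist',ball))
```

```text
[ 0.50788535 -0.05802637  0.17029209] [-0.24938141 -0.08384132  7.82785395]
[243 190  29  29 651] [257.50691244 204.21351767] [ 0.50736785 -0.05881948  0.092     ]
[482 235  22  17 291] [492.15463918 242.90721649] [0.53237717 0.13702752 0.092     ]
[ 64 288  11  13  94] [ 69.25531915 293.25531915] [ 0.59722891 -0.21836523  0.092     ]
[257.12783152 207.15973159]
```

send_rows(
  dr=[
    [0, 0, 0],
    [0, 0, 0],
    [0, 0, 0],
    [0, 0, 0],
    [0, 0, 0],
    [0, 0, 0],
    [0, 0, 0],
    [0, 0, 0],
  ],
  xyz=[
    [0, 0, 2],
    [0, -0.1, 4],
    [0, -0.1, 6],
    [0, -0.1, 7.2],
    [0, -0.1, 7.8],
    [0, -0.1, 7.8],
    [0, -0.1, 7.8],
    [0, -0.1, 7.8],
  ],
  jaw=[60, 60, 60, 60, 60, 50, 40, 35],
)

```text
time_s: 18.5
eef_pos: [0.5104, -0.06, 0.0969]
eef_rot: [0.001, -0.024, 1.0, -0.0]
wrist_force: [0.7, 0.2, 0.8]
opening: 0.348
grasp_force: 0.0
```

send_rows(
  dr=[
    [0, 0, 0],
    [0, 0, 0],
    [0, 0, 0],
    [0, 0, 0],
    [0, 0, 0],
    [0, 0, 0],
    [0, 0, 0],
    [0, 0, 0],
  ],
  xyz=[
    [0, 0, 0],
    [0, 0, 0],
    [0, 0, 0],
    [0, 0, 0],
    [0, 0, 0],
    [0, 0, 0],
    [0, 0, 0],
    [0, 0, 0],
  ],
  jaw=[30, 25, 20, 15, 10, 0, 0, 0],
)

```text
time_s: 19.5
eef_pos: [0.5103, -0.0596, 0.0969]
eef_rot: [0.0, -0.024, 1.0, 0.0]
wrist_force: [-1.7, 2.0, 5.3]
opening: 0.259
grasp_force: 58.4
```

```bash
python3 -c "
from h import *
s=ctrl.get_obs();p,r=pose();print(p,r.as_matrix().round(3).tolist(),s['wrist_force'],s['opening'],s['grasp_force'])"
```

```text
[ 0.5102903  -0.05960512  0.09694768] [[-0.999, -0.047, 0.001], [-0.047, 0.999, 0.0], [-0.001, 0.0, -1.0]] [-1.74771334  2.00802479  5.29140963] 0.2589845939031329 58.40760827064514
```

send_rows(
  dr=[
    [0, 0, 0],
    [0, 0, 0],
    [0, 0, 0],
    [0, 0, 0],
    [0, 0, 0],
    [0, 0, 0],
    [0, 0, 0],
    [0, 0, 0],
  ],
  xyz=[
    [0, -0.2, 0],
    [0, -0.4, 0],
    [0, -0.6, 0],
    [0, -0.8, 0],
    [0, -1.0, 0],
    [0, -1.1, 0],
    [0, -1.2, 0],
    [0, -1.2, 0],
  ],
  jaw=[0, 0, 0, 0, 0, 0, 0, 0],
)

```text
time_s: 20.5
eef_pos: [0.5107, -0.0707, 0.0969]
eef_rot: [0.0, -0.024, 1.0, 0.001]
wrist_force: [-0.3, 7.0, 7.7]
opening: 0.254
grasp_force: 58.5
```

```bash
python3 -c "
from h import *
a=snap('wrist','w4.png');cv2.imwrite('pics/c7.png',cv2.convertScaleAbs(cv2.resize(a[130:280,190:390],None,fx=4,fy=4,interpolation=cv2.INTER_CUBIC),alpha=1.4))
s=ctrl.get_obs();p,r=pose();print(p,s['wrist_force'],s['opening'],s['grasp_force'])"
```

```text
[ 0.51074908 -0.07066014  0.09691483] [-1.7999494   5.82194849  6.43896208] 0.2532589140839417 58.48050892353058
```

send_rows(
  dr=[
    [0, 0, 0],
    [0, 0, 0],
    [0, 0, 0],
    [0, 0, 0],
    [0, 0, 0],
    [0, 0, 0],
    [0, 0, 0],
    [0, 0, 0],
  ],
  xyz=[
    [0, -0.1, 0],
    [0, -0.15, 0],
    [0, -0.2, 0],
    [0, -0.2, 0],
    [0, -0.2, 0],
    [0, -0.2, 0],
    [0, -0.2, 0],
    [0, -0.2, 0],
  ],
  jaw=[0, 0, 0, 0, 0, 0, 0, 0],
)

```text
time_s: 21.55
eef_pos: [0.5108, -0.0725, 0.0969]
eef_rot: [0.0, -0.024, 1.0, 0.001]
wrist_force: [-1.6, 7.0, 7.9]
opening: 0.257
grasp_force: 58.5
```

```bash
python3 -c "
from h import *
a=snap('wrist','w5.png');cv2.imwrite('pics/c7.png',cv2.convertScaleAbs(cv2.resize(a[130:280,190:390],None,fx=4,fy=4,interpolation=cv2.INTER_CUBIC),alpha=1.4))
s=ctrl.get_obs();p,r=pose();print(p,s['wrist_force'],s['opening'],s['grasp_force'])"
```

```text
[ 0.51082878 -0.07246401  0.09691501] [-1.04320689  7.77671683  6.9762837 ] 0.26129086798247336 58.51002216339111
```

View pics/c7.png

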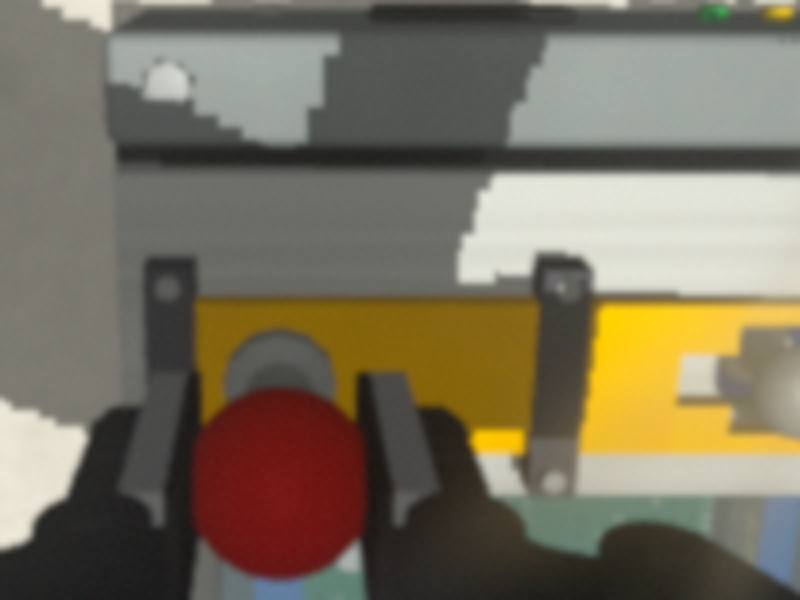

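The pads hold the ball on both sides at crop (280,483). The slot's narrow part (700,380) has slid right of the stud (780,385). I'll check the travel numerically.

```bash
python3 -c "
from h import *
f=lambda x,y:('wrist',190+(x+.5)/4-.5,130+(y+.5)/4-.5)
b=atz(*f(280,483),.092);s=atz(*f(167,80),.054);print(b,s,'rel screw y',b[1]-s[1])
# same from w1: screw c3(68,86), ball c3(193,327), camera pose then
print(ctrl.calibration('wrist')['world_from_camera'][:3,3] if hasattr(ctrl.calibration('wrist')['world_from_camera'],'shape') else '')
g=lambda x,y:(195+(x+.5)/5.5-.5,102+(y+.5)/5.5-.5)
c=ctrl.calibration('wrist');K=np.array(c['camera_matrix']);T=np.array(c['world_from_camera']);off=np.array([.5255,-.0256,.2703])-pose()[0]
def at(u,v,z):
  d=np.linalg.inv(K)@[u,v,1];d=T[:3,:3]@(d*[1,-1,-1]);o=T[:3,3]+off;return o+d*(z-o[2])/d[2]
b0=at(*g(193,327),.092);s0=at(*g(68,86),.054);print(b0,s0,b0[1]-s0[1])"
```

```text
[ 0.51140211 -0.07148436  0.092     ] [ 0.46396854 -0.09100012  0.054     ] rel screw y 0.019515759343497877
[ 0.44093391 -0.07551543  0.22152831]
[ 0.51019895 -0.05830546  0.092     ] [ 0.46459574 -0.0905362   0.054     ] 0.03223073925684236
```

Travel is about 12.7 mm, so the latch is clear. I'll start lifting along the arc.

send_rows(
  dr=[
    [0, 0, 0],
    [0, 0, 0],
    [0, 0, 0],
    [0, 0, 0],
    [0, 0, 0],
    [0, 0, 0],
    [0, 0, 0],
    [0, 0, 0],
  ],
  xyz=[
    [0, -0.04, 0],
    [-0.05, -0.04, -0.12],
    [-0.1, -0.04, -0.25],
    [-0.15, -0.04, -0.38],
    [-0.2, -0.04, -0.5],
    [-0.25, -0.04, -0.62],
    [-0.3, -0.04, -0.75],
    [-0.36, -0.04, -0.9],
  ],
  jaw=[0, 0, 0, 0, 0, 0, 0, 0],
)

```text
time_s: 22.6
eef_pos: [0.5134, -0.0721, 0.1041]
eef_rot: [-0.001, -0.024, 1.0, 0.002]
wrist_force: [1.5, 6.4, -5.1]
opening: 0.257
grasp_force: 58.8
```

```bash
python3 -c "
from h import *
s=ctrl.get_obs();p,r=pose();print(p,s['wrist_force'],s['opening'],s['grasp_force'],s['time_s'])"
```

```text
[ 0.51340051 -0.07213314  0.104148  ] [ 1.48284066  6.42710272 -5.09089837] 0.2569089806891881 58.83773624897003 22.6
```

send_rows(
  dr=[
    [0, 0, 0],
    [0, 0, 0],
    [0, 0, 0],
    [0, 0, 0],
    [0, 0, 0],
    [0, 0, 0],
    [0, 0, 0],
    [0, 0, 0],
  ],
  xyz=[
    [-0.25, 0, -0.53],
    [-0.56, 0, -1.13],
    [-0.9, 0, -1.71],
    [-1.27, 0, -2.27],
    [-1.68, 0, -2.81],
    [-2.1, 0, -3.32],
    [-2.55, 0, -3.81],
    [-2.87, 0, -4.12],
  ],
  jaw=[0, 0, 0, 0, 0, 0, 0, 0],
)

```text
time_s: 23.6
eef_pos: [0.5445, -0.0707, 0.1449]
eef_rot: [0.002, -0.023, 1.0, 0.002]
wrist_force: [12.9, 7.3, -17.4]
opening: 0.254
grasp_force: 60.5
```

```bash
python3 -c "
from h import *
s=ctrl.get_obs();p,r=pose();print(p,s['wrist_force'],s['torque'],s['opening'],s['grasp_force'],s['time_s'])"
```

```text
[ 0.54445792 -0.0707055   0.14487741] [ 12.86041596   7.32763663 -17.39406444] [ 0.86025811 -2.11229957 -0.29155791] 0.25376567399977973 60.492424964904785 23.6
```

Position is about 27°, with roughly 20 N pulling toward the hinge, so my arc is slightly too wide. I'll tighten the radius for the rest of the lift.

send_rows(
  dr=[
    [0, 0, 0],
    [0, 0, 0],
    [0, 0, 0],
    [0, 0, 0],
    [0, 0, 0],
    [0, 0, 0],
    [0, 0, 0],
    [0, 0, 0],
  ],
  xyz=[
    [-0.32, 0, -0.08],
    [-0.65, 0, -0.36],
    [-0.91, 0, -0.56],
    [-1.35, 0, -0.88],
    [-1.79, 0, -1.19],
    [-2.16, 0, -1.42],
    [-2.53, 0, -1.64],
    [-2.53, 0, -1.64],
  ],
  jaw=[0, 0, 0, 0, 0, 0, 0, 0],
)

```text
time_s: 24.6
eef_pos: [0.5682, -0.0697, 0.1601]
eef_rot: [-0.0, -0.024, 1.0, 0.002]
wrist_force: [-0.3, -0.1, 0.7]
opening: 0.056
grasp_force: 0.0
```

```bash
python3 -c "
from h import *
s=ctrl.get_obs();p,r=pose();print(p,s['wrist_force'],s['torque'],s['opening'],s['grasp_force'],s['time_s'])"
```

```text
[ 0.56823626 -0.06973395  0.16005537] [-0.27118145 -0.1175089   0.66010491] [-0.0350225   0.0314899  -0.03173948] 0.055902493659263516 0.0 24.6
```

The grip slipped (opening 0.056, no grasp force), so the lid has probably fallen back shut. I held the ball about 5 mm above its centre. I'll back off over the knob and locate it again numerically.

send_rows(
  dr=[
    [0, 0, 0],
    [0, 0, 0],
    [0, 0, 0],
    [0, 0, 0],
    [0, 0, 0],
    [0, 0, 0],
    [0, 0, 0],
    [0, 0, 0],
  ],
  xyz=[
    [0, 0, -2],
    [0, 0, -4],
    [2, 0.3, -4],
    [4, 0.6, -4],
    [5.8, 0.9, -4],
    [5.8, 0.9, -4],
    [5.8, 0.9, -4],
    [5.8, 0.9, -4],
  ],
  jaw=[10, 30, 50, 60, 60, 60, 60, 60],
)

```text
time_s: 25.6
eef_pos: [0.5105, -0.0654, 0.203]
eef_rot: [0.0, -0.024, 1.0, -0.0]
wrist_force: [-0.1, -0.4, 0.1]
opening: 0.601
grasp_force: 0.0
```

```bash
cat > b.py <<'E'
from h import *
def red(im):
    h=cv2.cvtColor(im,cv2.COLOR_BGR2HSV);m=(((h[...,0]<8)|(h[...,0]>172))&(h[...,1]>130)&(h[...,2]>50)).astype(np.uint8)
    n,l,s,c=cv2.connectedComponentsWithStats(m);return [(s[i,:2]+s[i,2:4]/2-.5,s[i,2:]) for i in range(1,n) if s[i,4]>12]
b=np.array([.510,-.0586,.092])
for c in('side','scene','wrist'):
    im=cv2.imread('pics/d0.png') if 0 else snap(c,'x_%s.png'%c)
    e=proj(c,b);k=[x for x in red(im) if np.linalg.norm(x[0]-e)<40]
    print(c,'exp',e.round(1),[(x[0].round(1),x[1],atz(c,*x[0],.092).round(4)) for x in k])
for c,f in(('side','d0.png'),('scene','s0.png')):
    e=proj(c,b);print('start',c,[(x[0].round(1),x[1]) for x in red(cv2.imread('pics/'+f)) if np.linalg.norm(x[0]-e)<30])
s=ctrl.get_obs();print(pose()[0],s['wrist_force'],s['time_s'])
E
python3 b.py
```

```text
side exp [225.  197.5] [(array([227. , 193.5]), array([ 5,  6, 26], dtype=int32), array([ 0.5279, -0.0312,  0.092 ]))]
scene exp [238.3 210. ] []
wrist exp [265.7 192.6] [(array([266., 202.]), array([ 27,  27, 566], dtype=int32), array([ 0.5189, -0.0578,  0.092 ]))]
start side [(array([226., 197.]), array([ 7,  7, 32], dtype=int32))]
start scene [(array([238.5, 209. ]), array([ 6,  5, 21], dtype=int32))]
[ 0.51018551 -0.06534737  0.20280181] [ 0.00516514 -0.55914092 -0.07429265] 25.75
```

Run:
```python
from h import *
t=tri([('side',227,193.5),('wrist',266,202)]);print(t)
for th in (0,2,4,5,6,8,10):
    a=np.radians(th);x=-121*np.cos(a)+42*np.sin(a);z=121*np.sin(a)+42*np.cos(a)
    for dy in(0,-.013):
        q=np.array([.543,-.017,.05])+R.from_euler('z',.048).apply([.086+x/1e3,-.04+dy,z/1e3]);print(th,dy,q.round(4),proj('side',q).round(1),proj('wrist',q).round(1))
```

```text
[ 0.51599126 -0.05863599  0.10452407]
0 0 [ 0.51   -0.0586  0.092 ] [225.  197.5] [265.7 192.6]
0 -0.013 [ 0.5106 -0.0716  0.092 ] [226.7 199. ] [251.3 192.6]
2 0 [ 0.5115 -0.0586  0.0962] [225.4 196.3] [265.8 195.6]
2 -0.013 [ 0.5121 -0.0715  0.0962] [227.1 197.7] [251.2 195.6]
4 0 [ 0.5132 -0.0585  0.1003] [225.9 195. ] [265.9 198.8]
4 -0.013 [ 0.5138 -0.0715  0.1003] [227.6 196.4] [251.1 198.8]
5 0 [ 0.5141 -0.0584  0.1024] [226.1 194.3] [265.9 200.5]
5 -0.013 [ 0.5147 -0.0714  0.1024] [227.8 195.8] [251.  200.5]
6 0 [ 0.515  -0.0584  0.1044] [226.3 193.7] [266.  202.3]
6 -0.013 [ 0.5156 -0.0714  0.1044] [228.  195.1] [251.  202.3]
8 0 [ 0.517  -0.0583  0.1084] [226.8 192.4] [266.1 206. ]
8 -0.013 [ 0.5176 -0.0713  0.1084] [228.6 193.8] [250.9 206. ]
10 0 [ 0.5191 -0.0582  0.1124] [227.4 191.2] [266.2 209.9]
10 -0.013 [ 0.5197 -0.0712  0.1124] [229.1 192.6] [250.7 209.9]
```

The lid rests at about 6° on the stud head with the latch sprung back; ball at (0.5157, -0.0585, 0.1044). It's past the latch, so it only needs lifting. I'll regrip at the ball's centre, and this time rotate the tool with the lid so the ball can't spin in the pads.

send_rows(
  dr=[
    [0, 0, 0],
    [0, 0, 0],
    [0, 0, 0],
    [0, 0, 0],
    [0, 0, 0],
    [0, 0, 0],
    [0, 0, 0],
    [0, 0, 0],
  ],
  xyz=[
    [-0.3, 0.4, 2],
    [-0.55, 0.66, 4.5],
    [-0.55, 0.66, 7],
    [-0.55, 0.66, 9],
    [-0.55, 0.66, 9.9],
    [-0.55, 0.66, 9.9],
    [-0.55, 0.66, 9.9],
    [-0.55, 0.66, 9.9],
  ],
  jaw=[60, 60, 60, 60, 60, 60, 60, 50],
)

```text
time_s: 26.75
eef_pos: [0.5157, -0.0586, 0.1048]
eef_rot: [0.001, -0.024, 1.0, -0.0]
wrist_force: [0.6, -0.1, -0.5]
opening: 0.502
grasp_force: 0.0
```

```bash
python3 -c "
from h import *
s=ctrl.get_obs();p,r=pose();print(p,shift([.5155,-.0585,.1035]),s['wrist_force'],s['opening'],s['time_s'])"
```

```text
[ 0.5156966  -0.05863779  0.10479399] [0.01918847 0.01478076 0.12935956] [ 0.55188961 -0.13489553 -0.51335577] 0.5017329326352676 26.75
```

send_rows(
  dr=[
    [0, 0, 0],
    [0, 0, 0],
    [0, 0, 0],
    [0, 0, 0],
    [0, 0, 0],
    [0, 0, 0],
    [0, 0, 0],
    [0, 0, 0],
  ],
  xyz=[
    [0, 0, 0.2],
    [0, 0, 0.3],
    [0, 0, 0.3],
    [0, 0, 0.3],
    [0, 0, 0.3],
    [0, 0, 0.3],
    [0, 0, 0.3],
    [0, 0, 0.3],
  ],
  jaw=[40, 30, 20, 10, 0, 0, 0, 0],
)

```text
time_s: 27.75
eef_pos: [0.5154, -0.0593, 0.1014]
eef_rot: [0.0, -0.024, 1.0, -0.001]
wrist_force: [-1.9, -4.4, 3.6]
opening: 0.255
grasp_force: 58.5
```

```bash
python3 -c "
from h import *
s=ctrl.get_obs();p,r=pose();print(p,s['wrist_force'],s['opening'],s['grasp_force'],s['time_s'])"
```

```text
[ 0.51535935 -0.05931729  0.10136325] [-1.91088877 -4.41066989  3.58062349] 0.2552364690036643 58.48350763320923 27.75
```

send_rows(
  dr=[
    [0, 0.25, 0],
    [0, 0.5, 0],
    [0, 0.75, 0],
    [0, 1.0, 0],
    [0, 1.25, 0],
    [0, 1.5, 0],
    [0, 1.5, 0],
    [0, 1.5, 0],
  ],
  xyz=[
    [-0.15, 0, -0.3],
    [-0.3, 0, -0.6],
    [-0.46, 0, -0.89],
    [-0.63, 0, -1.18],
    [-0.81, 0, -1.47],
    [-0.99, 0, -1.75],
    [-0.99, 0, -1.75],
    [-0.99, 0, -1.75],
  ],
  jaw=[0, 0, 0, 0, 0, 0, 0, 0],
)

```text
time_s: 28.75
eef_pos: [0.524, -0.0588, 0.1178]
eef_rot: [-0.08, -0.024, 0.997, -0.002]
wrist_force: [-2.5, -6.1, 0.4]
opening: 0.262
grasp_force: 59.0
```

```bash
cat > l.py <<'E'
from h import *
s=ctrl.get_obs();p,r=pose();z=r.apply([0,0,1]);f=np.array(s['wrist_force'])
print(p.round(4),'tilt',np.degrees(np.arctan2(-z[0],-z[2])).round(2),'F world',f.round(1),'F tool',r.inv().apply(f).round(1),'T',np.round(s['torque'],2),s['opening'].__round__(3),s['grasp_force'],s['time_s'],'q',np.round(s['q'],2))
h=np.array([.6289,.0540,.05]);h=np.array([.543,-.017,.05])+R.from_euler('z',.048).apply([.086,0,0])
d=p-h;dx=-(d[0]*np.cos(.048)+d[1]*np.sin(.048));print('radius',np.hypot(dx,d[2]),'lid deg',np.degrees(np.arctan2(d[2],dx))-19.1)
E
python3 l.py
```

```text
[ 0.524  -0.0588  0.1178] tilt 9.13 F world [-2.5 -6.1  0.4] F tool [ 2.8 -5.9  0. ] T [-1.02  0.22  0.08] 0.262 58.95525813102722 28.75 q [-0.3   0.34  1.71 -0.06  1.24 -1.9 ]
radius 0.12663101883062441 lid deg 13.267022938682409
```

The forces stay small, so I'll continue.

send_rows(
  dr=[
    [0, 0.25, 0],
    [0, 0.5, 0],
    [0, 0.75, 0],
    [0, 1.0, 0],
    [0, 1.25, 0],
    [0, 1.5, 0],
    [0, 1.5, 0],
    [0, 1.5, 0],
  ],
  xyz=[
    [-0.15, 0, -0.3],
    [-0.3, 0, -0.6],
    [-0.46, 0, -0.89],
    [-0.63, 0, -1.18],
    [-0.81, 0, -1.47],
    [-0.99, 0, -1.75],
    [-0.99, 0, -1.75],
    [-0.99, 0, -1.75],
  ],
  jaw=[0, 0, 0, 0, 0, 0, 0, 0],
)

```text
time_s: 29.75
eef_pos: [0.5361, -0.0583, 0.1338]
eef_rot: [-0.158, -0.023, 0.987, -0.004]
wrist_force: [-5.8, -6.4, 2.2]
opening: 0.256
grasp_force: 59.1
```

```bash
python3 l.py
```

```text
[ 0.5361 -0.0583  0.1338] tilt 18.2 F world [-5.8 -6.4  2.2] F tool [ 6.5 -6.1 -0.2] T [-0.93  0.7   0.29] 0.256 59.11773920059204 29.75 q [-0.27  0.44  1.55 -0.1   1.45 -1.86]
radius 0.12660670919732597 lid deg 22.33961083594695
```

send_rows(
  dr=[
    [0, 0.25, 0],
    [0, 0.5, 0],
    [0, 0.75, 0],
    [0, 1.0, 0],
    [0, 1.25, 0],
    [0, 1.5, 0],
    [0, 1.5, 0],
    [0, 1.5, 0],
  ],
  xyz=[
    [-0.13, 0, -0.3],
    [-0.26, -0.03, -0.6],
    [-0.4, -0.05, -0.89],
    [-0.55, -0.05, -1.18],
    [-0.72, -0.05, -1.47],
    [-0.9, -0.05, -1.75],
    [-0.9, -0.05, -1.75],
    [-0.9, -0.05, -1.75],
  ],
  jaw=[0, 0, 0, 0, 0, 0, 0, 0],
)

```text
time_s: 30.75
eef_pos: [0.5504, -0.0577, 0.1478]
eef_rot: [-0.235, -0.023, 0.972, -0.006]
wrist_force: [-3.8, -3.8, 2.7]
opening: 0.255
grasp_force: 59.1
```

```bash
python3 l.py
```

```text
[ 0.5504 -0.0577  0.1478] tilt 27.15 F world [-3.8 -3.8  2.7] F tool [ 4.8 -3.6 -0.6] T [-0.6   0.49  0.29] 0.255 59.13618206977844 30.75 q [-0.25  0.56  1.39 -0.13  1.65 -1.84]
radius 0.1267173675141514 lid deg 31.42552512050907
```

send_rows(
  dr=[
    [0, 0.25, 0],
    [0, 0.5, 0],
    [0, 0.75, 0],
    [0, 1.0, 0],
    [0, 1.25, 0],
    [0, 1.5, 0],
    [0, 1.75, 0],
    [0, 2.0, 0],
  ],
  xyz=[
    [-0.13, 0, -0.3],
    [-0.26, 0, -0.6],
    [-0.42, 0, -0.89],
    [-0.58, 0, -1.18],
    [-0.76, 0, -1.47],
    [-0.95, 0, -1.75],
    [-1.14, 0, -2.02],
    [-1.34, 0, -2.29],
  ],
  jaw=[0, 0, 0, 0, 0, 0, 0, 0],
)

```text
time_s: 31.75
eef_pos: [0.5731, -0.0567, 0.1628]
eef_rot: [-0.335, -0.022, 0.942, -0.008]
wrist_force: [-4.6, -4.4, 4.9]
opening: 0.26
grasp_force: 59.1
```

send_rows(
  dr=[
    [0, 0, 0],
    [0, 0, 0],
    [0, 0, 0],
    [0, 0, 0],
    [0, 0, 0],
    [0, 0, 0],
    [0, 0, 0],
    [0, 0, 0],
  ],
  xyz=[
    [0, 0, 0],
    [0, 0, 0],
    [0, 0, 0],
    [0, 0, 0],
    [0, 0, 0],
    [0, 0, 0],
    [0, 0, 0],
    [0, 0, 0],
  ],
  jaw=[0, 0, 0, 0, 0, 0, 0, 0],
)

```text
time_s: 32.75
eef_pos: [0.5731, -0.0567, 0.1628]
eef_rot: [-0.335, -0.022, 0.942, -0.008]
wrist_force: [-3.8, -4.7, 4.3]
opening: 0.259
grasp_force: 59.2
```

```bash
python3 l.py
python3 - <<'E'
from h import *
exec(open('b.py').read().split('b=np')[0].split('from h import *')[1])
h=np.array([.543,-.017,.05])+R.from_euler('z',.048).apply([.086,0,0])
for c in('side','scene'):
    im=snap(c,'y_%s.png'%c)
    print(c,[(x[0].round(1),x[1]) for x in red(im) if abs(x[0]-proj(c,pose()[0])).max()<20],[ (t,proj(c,h+R.from_euler('z',.048).apply([-.1281*np.cos(np.radians(t+19.1)),-.04,.1281*np.sin(np.radians(t+19.1))])).round(1)) for t in(0,38,45)])
# brush still in stand?
print('dark at brush:',cv2.imread('pics/y_scene.png')[245:255,298:306].mean(), cv2.imread('pics/s2.png')[245:255,298:306].mean())
E
```

```text
[ 0.5731 -0.0567  0.1628] tilt 39.1 F world [-3.8 -4.7  4.3] F tool [ 5.8 -4.5 -0.8] T [-0.61  0.6   0.45] 0.259 59.233043789863586 32.75 q [-0.22  0.73  1.16 -0.18  1.91 -1.84]
radius 0.1268143168113116 lid deg 43.74963714474501
side [(array([241. , 171.5]), array([ 5,  6, 13], dtype=int32))] [(0, array([225. , 197.6])), (38, array([238.9, 175.7])), (45, array([242.6, 172.7]))]
scene [] [(0, array([238.3, 210. ])), (38, array([245.3, 185.1])), (45, array([247.3, 180.6]))]
dark at brush: 95.77083333333333 92.74583333333334
```

The lid is at about 45° and steady, the knob is gripped at 59 N, and the brush is in its stand. Handing in.

```bash
python3 -c "
from bench import ctrl
print(ctrl.hand_in())"
```

```text
the job is handed in; nothing more can be done
None
```

I brushed the joint from left to right, put the brush back upright in its stand, and handed in with the lid at about 45° and the knob still gripped at 59 N; on the first lift the grip slipped at about 30–40° and the lid fell back onto the stud, so I regripped and lifted again.

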